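# Clamp a recycled-plastic tile in the trimming jig

## Robot

A 6-joint arm with a two-finger parallel gripper is mounted at the origin on the work surface. World frame = base frame: x ahead of the robot, y to its left, z up, the work surface at z = 0. Lengths are in mm, angles in rad, forces in N, time in s.
With the tool pointing down it reaches from about 350 to 975 mm from the base axis. Payload 7.1 kg.
Tool frame: the origin (TCP) lies midway between the tips of the shut fingers; the grasp point (between the pads) lies 19 mm behind it (ctrl.grip_depth is the distance from the TCP to the grasp point, in mm); z points along the fingers, y is the line along which they close (so a half turn about z gives the same grasp; the last joint's range is limited). The gripper opens to 88 mm and grips with 3 to 60 N. Pads are 20 mm wide; open, the fingers measure 115 mm over their backs; the gripper's body (75 mm by 178 mm) begins 61 mm behind the grasp point.
Start: joints at [1.196, 0.423, 1.63, -0, 1.089, -0.019], TCP at [217.681, 585.85, 222.675] pointing down, gripper open.
Joint ranges: [-3, 3], [-0.9, 2.11], [0.09, 2.58], [-1.31, 4.45], [0.11, 2.69], [-2.54, 2.54]. Speed limits (rad/s): [2.39, 2.39, 3.01, 3.14, 3.14, 3.14].

## Interface

Orientations are given as a rotation vector (axis times angle).
In Python, from workcell import ctrl, cams gives the robot as it stands.
- The arm moves only by the tool move_arm, never from a script. Its argument "steps" is a list of rows, each a list of 3 entries, a list of its own where there are three numbers: the shift along the tool's x, y, z in units of 25 mm (1.0 is 25 mm), then the turn about the tool's z in units of 5 degrees (1.0 is 5 degrees), then the closure, from 0 (fully open) to 1 (shut). A call has 1 to 20 rows; each row shifts and turns the commanded pose from where the row before left it, along the tool's axes as they then stand; what a row does not reach is not made up. A row lasts 1/12 s, in which the tool goes at most 41.7 mm and 7.16 degrees, less where a joint would pass 70% of its speed; a pose out of reach is approached as far as the arm can. A call is refused whole if a number of a shift passes 1 or a number of a turn 1, either way. A call with a gripper value outside its range is refused whole. The fingers move at their own pace and stop on an object; the grip force is fixed at half the most. Time passes only in rows, so rows that do not move let the fingers close. It gives the time, the measured TCP pose, the force, the opening and the grip force at its end, in the units of the state.
- ctrl.get_obs(): the state, without advancing time (a new reading comes with each control period).
- cams.get_image(name): name is "side" or "top" or "wrist"; returns a dict with "image" (480x640x3 uint8, red, green, blue), "camera_matrix" (3x3 intrinsics, pixels), "k1" (the pictures are not rectified: a ray, as slopes to the right and down, at radius r is drawn at 1 + k1 r^2 times it, then the intrinsics apply), "xyz" and "rotation" of the camera in the world; the wrist camera has in their place "mount" (4x4, takes a point from camera to tool coordinates, whose origin is the TCP and whose axes are the flange's). Camera axes: x right, y down, z forward; pixel columns grow to the right and rows downward; lengths in mm; the calibration is good to about 2 mm. A picture is of the moment at which its call begins: read the wrist's pose just before it. There is no depth.
- ctrl.close_job(): hands the job in; it is judged then, once.
Trained networks look in the newest picture that a camera, given by its name, has taken for a name from the list of things; names that differ only in an ending like _2 or _b are one class to them, and where a whole thing is asked for, a point or a joint stands for the part that bears it (a point fixed in the world has none). Each returns a list of dicts, best first, with "p" (0 to 1); they miss things now and then, are a little off and sometimes report something else, mostly with a low value. They report only what shows in the picture. A call takes as long as a camera call. They do not tell look-alikes from the thing itself.
- cams.boxes_of(camera, thing): "rect" ([centre column, centre row, width, height] in pixels, round what is visible of it).
- cams.cut_out(camera, thing): "pixels" (480x640 bool, what is visible of it) and "rect" ([centre column, centre row, width, height] in pixels, round what is visible of it).
The state is a dict: "t": time; "qpos": joint angles; "qvel": joint speeds; "joint_torque": joint torques, N m; "ee_pos": TCP position; "orientation": TCP orientation; "ft_force": force on the tool from outside, world axes, zero at the start; "moment": the same for the moment, N m; "width": finger opening in mm; "grasp_force": force on a finger pad.
Only numpy, scipy, OpenCV 4.12 (cv2) and the standard library are available. Lean on these libraries where they do the work, as an engineer would, in place of code of your own. Each camera call takes 0.05 s, during which the arm holds its last target. There are 200 camera calls.

## Task

Push the blue speckled tile gently along the jig's channel until it is fully home against the end stop. Then turn the red wing knob of the clamp backwards (anticlockwise from above), pressing only lightly, until its thread drops in with a click, and turn it forwards (clockwise) to start it cleanly and tighten it finger-tight on the tile, without forcing the thread or crushing the tile. Let go and leave everything else on the bench where it is.

Things in the scene. Friction and masses are not known exactly. Their poses are not given: they have to be found in the camera images.
- jig: fixed aluminium trimming jig, 220 (x) x 130 (y) x 20 mm bed; origin under the middle of the bed, x along the channel towards the end stop, z up. The bed's top is at z = 20 mm. Two steel rails 8 mm high leave a channel 63 mm wide about y = 0, from x = -100 to +30 mm; the end stop's face is at x = +30 mm (10 mm high, 10 mm thick). Turned by up to 0.35 rad
- home (a point): point of the jig where the underside centre of the tile lies when the tile is fully home: (-25, 0, 20) mm in the jig's frame
- tile: loose blue speckled recycled-plastic tile, 110 (x) x 60 (y) x 12 mm, 60 to 120 g; origin at the centre of its underside, x along its length. It starts flat in the channel, 25 to 55 mm short of home, its rear end partly over the bed's near edge
- stud_axis (a point): point on the upright axis of the stud and knob, at the height of the bed's top: (65, 0, 20) mm in the jig's frame. Right-hand thread, 10 mm per turn, 1 mm of play up and down; it holds itself when let go. Held in stiff fingers, the knob climbs, drops and sinks only as the hand moves with it
- strap (a joint): height of the clamp (m): the yellow strap (107 x 36 x 12 mm), its pad and the knob rise and fall together on the stud, guided upright, 0.4 kg. 0 when the pad just touches a tile lying home, + is up. Starts at +0.008 to +0.012, the knob's thread resting on top of the stud's thread, not started. The click drops it 10 mm, to +0.0005 to +0.003. Clamped, it is negative by what the pad's spring gives
- knob (a joint): angle of the red wing knob (rad), growing clockwise from above (forwards, tightening); at 0 its wing lies along the jig's x. Starts within 0.1 of 0. Backwards it climbs until, after 0.3 to 1.55 rad, the thread's end is passed and the knob can drop 10 mm (the click); some 0.25 rad further back a dog stops it hard. Forwards without the click it cross-threads and binds solid within 0.4 to 1.7 rad
- knob_grip (a point): point on the knob's axis at the height to grip. The red wing is 48 mm long (along this point's x), 14 mm thick (along y) and 36 mm tall: from 22 mm below this point, where it stands on a black disc of 42 mm diameter, to 14 mm above it
- bush: hidden brass threaded bush inside the knob, turning and rising with it; origin on the stud axis. Its load is the load on the thread: above 35 N it is damaged. After the click the knob turns freely (0.02 Nm) for 1.2 to 3 rad until pad and tile meet and the play is taken up; then the clamping force grows by about 17 N per rad and the turning moment by 0.05 to 0.1 Nm per rad
- spare_tile: bystander: loose green speckled tile, 110 x 60 x 12 mm, beside the jig; origin under its centre
- lug_knob: bystander: loose round black knob with brass foot, 44 mm diameter, 32 mm high, beside the jig; origin under its centre
- bowl: bystander: glass bowl, 110 mm diameter, 50 mm high; origin under its centre
- scraper: bystander: spatula-like scraper lying on the bench
- brush: bystander: brush lying on the bench
- tray: bystander: steel tray, 200 x 220 x 35 mm, with a dish in it; origin under its centre
- dish: bystander: small terracotta dish, 80 mm diameter, 30 mm high, in the tray
- pad: round rubber-faced pad under the strap's nose, 24 mm diameter; origin at the centre of its lower face, at (0, 0) in the jig's frame. Under the strap it yields upwards against a spring of 12 N per mm, at most 4 mm. 7 to 28 N on the tile is finger-tight (the clamp's own weight gives 4 N); above 35 N the tile is crushed
Mind the look-alikes: they are no part of the job. Of the things like the tile, leave any that is black or orange; of the rest the smaller one is meant.

How it is judged:
By the outcome, as a careful person would: the job done as asked, in the order asked, and still so for the second after the job is handed in, with the robot touching nothing.
It also fails if it takes over 72 s, if anything falls off the work surface, if the arm or the gripper's body presses on something with over 40 N, if the wrist force passes 120 N, or if a joint passes its speed limit or range.

## Working session

There is one attempt and no reset: what is moved stays moved. The work goes in short steps, Python scripts to look and compute and a tool call to move; the robot and the scene stay as the last step left them, time stands still between calls to the robot, and variables do not carry over. Pictures are saved under pics/ and viewed, at most 10 in all, crops included, and the job is handed in when it is done.

Besides the shell and the picture viewer there is one more tool, called after "Call:" as a command line: name --argument value ..., lists and objects as JSON in quotes. move_arm: Moves the arm, as the interface text tells. Its arguments: {"type":"object","properties":{"steps":{"type":"array"}},"required":["steps"]}

```bash
mkdir -p pics; ls
python3 - <<'E'
from workcell import ctrl, cams
import cv2,json
o=ctrl.get_obs();print(o, ctrl.grip_depth)
for n in ("top","side"):
    d=cams.get_image(n)
    cv2.imwrite(f"pics/{n}0.png",d["image"][:,:,::-1])
    print(n,d["camera_matrix"].tolist(),d["k1"],d["xyz"],d["rotation"])
    for t in ("jig","tile","strap","knob","spare_tile","pad"):
        print(t,[(round(b["p"],2),[round(float(x)) for x in b["rect"]]) for b in cams.boxes_of(n,t)])
E
```

```text
pics
{'t': 0.0, 'qpos': array([ 1.19599435e+00,  4.23842070e-01,  1.63069785e+00,  3.57131560e-05,
        1.08859221e+00, -1.89976588e-02]), 'qvel': array([ 4.13502608e-05, -4.20492917e-04, -1.49232143e-03, -2.21523606e-05,
        4.14488747e-04, -9.42085189e-04]), 'joint_torque': array([-1.61528889e-03, -5.44610381e+01, -2.73672098e+01,  6.43071625e-02,
        2.26945180e-02, -1.16777401e-04]), 'ee_pos': array([217.47487264, 585.34406864, 221.89784626]), 'orientation': array([-5.55919379e-01, -3.09167680e+00,  2.36150289e-03]), 'ft_force': array([ 0.68518633,  0.38732965, -0.5121723 ]), 'moment': array([ 0.05179808, -0.13120739, -0.00376328]), 'grasp_force': 0.0, 'width': 87.45298598497602} 18.700000000000003
top [[471.66645362706413, 0.0, 325.22736159892986], [0.0, 471.66645362706413, 238.335956353247], [0.0, 0.0, 1.0]] -0.011059324264539443 [ 449.42072478   -4.32306679 1121.81014047] [-2.1927464   2.20952392 -0.07183016]
jig [(0.73, [348, 201, 59, 96])]
tile [(0.94, [406, 336, 41, 66]), (0.79, [267, 255, 67, 41]), (0.66, [332, 306, 48, 54]), (0.61, [345, 225, 32, 47]), (0.16, [502, 204, 109, 94])]
strap [(0.73, [349, 178, 17, 50])]
knob [(0.56, [352, 168, 14, 26])]
spare_tile [(0.87, [296, 170, 30, 50])]
pad []
side [[479.2107156309385, 0.0, 316.6401794841324], [0.0, 479.2107156309385, 239.12834630470684], [0.0, 0.0, 1.0]] -0.00719442887337996 [-172.44158557 -829.67310323  666.30744254] [-1.99675467  0.70775451 -0.44084243]
jig []
tile [(0.93, [269, 245, 52, 34]), (0.92, [334, 257, 46, 25]), (0.86, [286, 333, 80, 52]), (0.85, [263, 282, 53, 19])]
strap [(0.87, [363, 231, 40, 34])]
knob [(0.23, [339, 234, 42, 21])]
spare_tile [(0.95, [341, 232, 41, 21])]
pad []
```

View pics/top0.png

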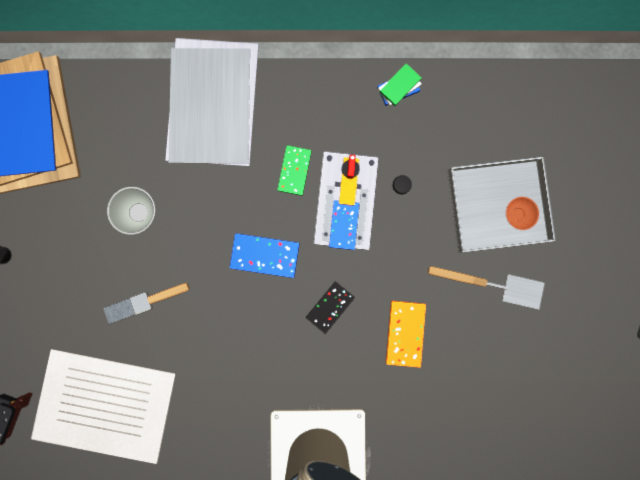

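View pics/side0.png

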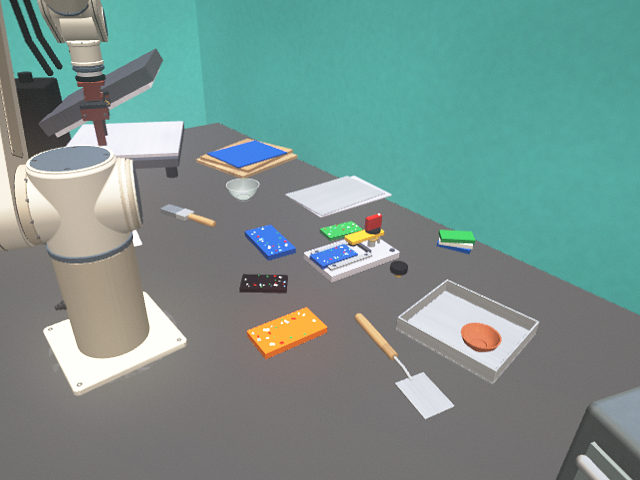

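The top view shows the jig at about (347,201): blue small tile in the channel at (345,225), yellow strap at (349,180), red knob at (351,166). The big blue tile at (265,256) is a look-alike. The side view agrees.

```bash
cat > h.py <<'E'
from workcell import ctrl, cams
import numpy as np, cv2
from scipy.spatial.transform import Rotation as R
def pose(d, obs=None):
    if "mount" in d:
        T=np.eye(4);T[:3,:3]=R.from_rotvec(obs["orientation"]).as_matrix();T[:3,3]=obs["ee_pos"]
        T=T@np.array(d["mount"]);return T[:3,:3],T[:3,3]
    r=np.array(d["rotation"]); 
    return (R.from_rotvec(r).as_matrix() if r.size==3 else r),np.array(d["xyz"])
def toplane(px,d,z,obs=None):
    Rm,t=pose(d,obs);px=np.atleast_2d(px).astype(float)
    n=cv2.undistortPoints(px.reshape(-1,1,2),np.array(d["camera_matrix"]),np.array([d["k1"],0,0,0,0.])).reshape(-1,2)
    r=np.c_[n,np.ones(len(n))]@Rm.T
    return t+r*((z-t[2])/r[:,2])[:,None]
def proj(P,d,obs=None):
    Rm,t=pose(d,obs)
    return cv2.projectPoints(np.atleast_2d(P).astype(float),*(lambda Q:(cv2.Rodrigues(Q)[0],-Q@t))(Rm.T),np.array(d["camera_matrix"]),np.array([d["k1"],0,0,0,0.]))[0].reshape(-1,2)
def hsvmask(im,kind):
    h=cv2.cvtColor(im,cv2.COLOR_RGB2HSV).astype(int);H,S,V=h[...,0],h[...,1],h[...,2]
    return {"blue":(abs(H-108)<15)&(S>150)&(V>80),"red":((H<6)|(H>174))&(S>150)&(V>60),"yellow":(abs(H-24)<8)&(S>150)&(V>90),"light":(S<60)&(V>150)}[kind]
E
python3 - <<'E'
from h import *
d=cams.get_image("top")
im=d["image"]
def comp(m,c,r=70):
    w=np.zeros(m.shape,bool);w[c[1]-r:c[1]+r,c[0]-r:c[0]+r]=1
    n,l,s,_=cv2.connectedComponentsWithStats((m&w).astype(np.uint8))
    return s,l
m=cams.cut_out("top","jig")[0]["pixels"]
print(m.sum(), cv2.boundingRect(m.astype(np.uint8)))
ys,xs=np.nonzero(m); P=toplane(np.c_[xs,ys],d,20)[:,:2]
print("jig",cv2.minAreaRect(P.astype(np.float32)))
for k,z,b in (("blue",32,(322,372,185,255)),("red",90,(335,365,145,185)),("yellow",60,(330,370,150,215)),("light",20,(310,382,145,255))):
    w=np.zeros(m.shape,bool);w[b[2]:b[3],b[0]:b[1]]=1
    mm=hsvmask(im,k)&w; mm=cv2.morphologyEx(mm.astype(np.uint8),cv2.MORPH_OPEN,np.ones((2,2)))
    ys,xs=np.nonzero(mm);P=toplane(np.c_[xs,ys],d,z)[:,:2]
    print(k,len(xs),cv2.minAreaRect(P.astype(np.float32)),P.mean(0))
o=ctrl.get_obs()
w=cams.get_image("wrist");print(w["camera_matrix"],w["k1"],w["mount"])
print(R.from_rotvec(o["orientation"]).as_matrix().round(2))
E
```

```text
1153 (330, 202, 29, 48)
jig ((536.7542114257812, -63.47893142700195), (63.41957092285156, 107.35151672363281), 84.17387390136719)
blue 933 ((535.0966796875, -64.29463195800781), (57.74599838256836, 108.2999267578125), 83.03301239013672) [530.92574871 -63.06011582]
red 126 ((657.568115234375, -77.1731948852539), (15.479376792907715, 38.03403091430664), 89.34261322021484) [656.98395606 -77.67354925]
yellow 441 ((632.757568359375, -75.06127166748047), (35.249656677246094, 104.74051666259766), 84.70556640625) [616.63801752 -72.8493773 ]
light 3130 ((595.0621948242188, -70.1411361694336), (131.3390350341797, 220.99307250976562), 83.53266143798828) [602.24005379 -69.84107832]
[[416.13147967   0.         322.23664942]
 [  0.         416.13147967 240.62718006]
 [  0.           0.           1.        ]] -0.05650127784158977 [[-3.58905461e-04 -9.69534881e-01 -2.44953027e-01  6.62932202e+01]
 [ 9.99999682e-01 -1.73357501e-04 -7.79044070e-04 -6.22607886e-01]
 [ 7.12845956e-04 -2.44953228e-01  9.69534635e-01 -1.62375822e+02]
 [ 0.00000000e+00  0.00000000e+00  0.00000000e+00  1.00000000e+00]]
[[-0.94  0.35  0.  ]
 [ 0.35  0.94  0.  ]
 [-0.    0.   -1.  ]]
```

Call:
move_arm --steps '[[[-0.67, -0.8, 0], 0, 0.5], [[-0.67, -0.8, 0], 0, 1], [[-0.67, -0.8, 0], 0, 1], [[-0.67, -0.8, 0], 0, 1], [[-0.67, -0.8, 0], 0, 1], [[-0.67, -0.8, 0], 0, 1], [[-0.67, -0.8, 0], 0, 1], [[-0.67, -0.8, 0], 0, 1], [[-0.67, -0.8, 0], 0, 1], [[-0.67, -0.8, 0], 0, 1], [[-0.67, -0.8, 0], 0, 1], [[-0.67, -0.8, 0], 0, 1], [[-0.67, -0.8, 0], 0, 1], [[-0.67, -0.8, 0], 0, 1], [[-0.67, -0.8, 0], 0, 1], [[-0.67, -0.8, 0], 0, 1], [[-0.67, -0.8, 0], 0, 1], [[-0.67, -0.8, 0], 0, 1], [[-0.67, -0.8, 0], 0, 1], [[-0.67, -0.8, 0], 0, 1]]'

```text
t: 2.52
ee_pos: [392.7, 93.0, 223.0]
orientation: [0.556, 3.091, 0.0]
ft_force: [0.7, 0.5, -0.3]
width: 0.1
grasp_force: 0.0
```

Call:
move_arm --steps '[[[-0.67, -0.8, 0], 0, 1], [[-0.67, -0.8, 0], 0, 1], [[-0.67, -0.8, 0], 0, 1], [[-0.67, -0.8, 0], 0, 1], [[-0.67, -0.8, 0], 0, 1], [[-0.67, -0.8, 0], 0, 1], [[0, 0, 0], 1, 1], [[0, 0, 0], 1, 1], [[0, 0, 0], 1, 1], [[0, 0, 0], 1, 1], [[0, 0, 0], 1, 1], [[0, 0, 0], 1, 1], [[0, 0, 0], 1, 1], [[0, 0, 0], 1, 1], [[0, 0, 0], 1, 1], [[0, 0, 0], 1, 1], [[0, 0, 0], 1, 1], [[0, 0, 0], 1, 1], [[0, 0, 0], 1, 1], [[0, 0, 0], 1, 1]]'

```text
t: 4.18
ee_pos: [444.8, -53.3, 222.8]
orientation: [2.234, 2.209, 0.0]
ft_force: [-0.4, -0.4, 0.6]
width: 0.4
grasp_force: 0.0
```

Call:
move_arm --steps '[[[0, 0, 0], 1, 1], [[0, 0, 0], 1, 1], [[0, 0, 0], 1, 1], [[0, 0, 0], 1, 1], [[0, 0, 0], 1, 1], [[0, 0, 0], 1, 1], [[0, 0, 0], 1, 1], [[0, 0, 0], 1, 1], [[0, 0, 0], 1, 1], [[0, 0, 0], 1, 1], [[0, 0, 0], 1, 1], [[0, 0, 0], 1, 1], [[0, 0, 0], 1, 1], [[0, 0, 0], 1, 1], [[0, 0, 0], 1, 1], [[0, 0, 0], 1, 1], [[0, 0, 0], 1, 1], [[0, 0, 0], 1, 1], [[0, 0, 0], 1, 1], [[0, 0, 0], 0.2, 1]]'

```text
t: 5.85
ee_pos: [444.8, -53.3, 222.8]
orientation: [3.136, -0.18, 0.0]
ft_force: [0.1, 0.6, 0.7]
width: 0.5
grasp_force: 0.0
```

Run:
```python
from h import *
o=ctrl.get_obs();d=cams.get_image("wrist");im=d["image"].copy()
print(o["qpos"].round(3))
c,th=np.array([595.06,-70.14]),np.deg2rad(-6.47)
def W(p): 
    p=np.atleast_2d(p).astype(float);u=np.array([np.cos(th),np.sin(th)]);v=np.array([-u[1],u[0]])
    return np.c_[c+p[:,:1]*u+p[:,1:2]*v,p[:,2]]
for q in [(-110,-65,20),(110,-65,20),(110,65,20),(-110,65,20),(65,0,90),(-25,0,20),(30,31.5,30),(30,-31.5,30),(-100,31.5,28),(-100,-31.5,28)]:
    x=proj(W(q),d,o)[0];print(q,x.round(1));cv2.circle(im,tuple(int(round(a)) for a in x),2,(255,0,255),-1)
cv2.imwrite("pics/w1.png",im[:,:,::-1]);np.save("w1.npy",d["image"])
```

```text
[-0.146  0.16   2.006  0.     0.976  1.54 ]
(-110, -65, 20) [395.7 166.1]
(110, -65, 20) [ 403.9 -118.2]
(110, 65, 20) [ 236.2 -117.8]
(-110, 65, 20) [246.1 166.4]
(65, 0, 90) [ 319.8 -105.9]
(-25, 0, 20) [320.6  62.3]
(30, 31.5, 30) [279.8 -13.7]
(30, -31.5, 30) [360.8 -13.9]
(-100, 31.5, 28) [283.5 154.9]
(-100, -31.5, 28) [358.2 154.7]
```

View pics/w1.png

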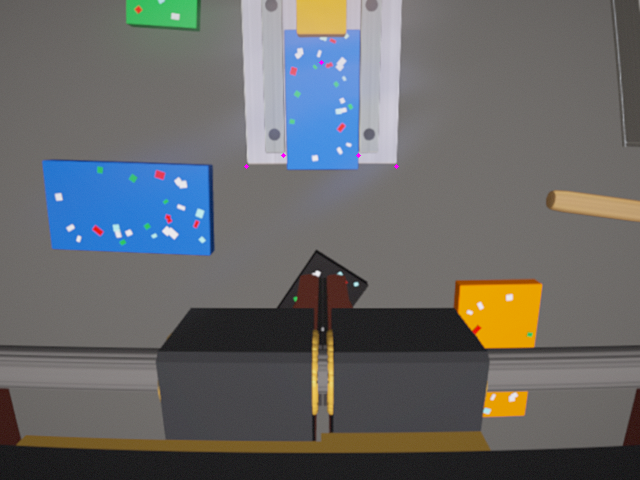

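Wrist view: jig near corners at (246,163) and (396,163), tile rear edge at row 168, within about 2 px of my pose (jig ~2 mm further out); laterally aligned. Now down and forward.

Call:
move_arm --steps '[[[0, 0, 0.99], 0, 1], [[0, 0, 0.99], 0, 1], [[0, 0, 0.99], 0, 1], [[0, 0, 0.99], 0, 1], [[0, 0, 0.99], 0, 1], [[0, 0, 0.99], 0, 1], [[0, 0, 0.99], 0, 1], [[0, 0, 0.99], 0, 1], [[0.2, 0, 0], 0, 1], [[0.2, 0, 0], 0, 1], [[0.2, 0, 0], 0, 1], [[0.1, 0, 0], 0, 1], [[0, 0, 0], 0, 1]]'

```text
t: 6.98
ee_pos: [464.4, -55.5, 26.2]
orientation: [3.136, -0.174, 0.006]
ft_force: [0.2, -0.5, 0.4]
width: 0.5
grasp_force: 0.0
```

Call:
move_arm --steps '[[[0.06, 0, 0], 0, 1], [[0.06, 0, 0], 0, 1], [[0.06, 0, 0], 0, 1], [[0.06, 0, 0], 0, 1], [[0.06, 0, 0], 0, 1], [[0.06, 0, 0], 0, 1], [[0.06, 0, 0], 0, 1], [[0.06, 0, 0], 0, 1], [[0.06, 0, 0], 0, 1], [[0.06, 0, 0], 0, 1], [[0.06, 0, 0], 0, 1], [[0.06, 0, 0], 0, 1], [[0.06, 0, 0], 0, 1], [[0.06, 0, 0], 0, 1], [[0.06, 0, 0], 0, 1], [[0.06, 0, 0], 0, 1]]'

```text
t: 8.32
ee_pos: [486.2, -57.9, 24.7]
orientation: [3.137, -0.175, 0.0]
ft_force: [-1.0, 1.1, -0.6]
width: 0.2
grasp_force: 0.2
```

Call:
move_arm --steps '[[[0.06, 0, 0], 0, 1], [[0.06, 0, 0], 0, 1], [[0.06, 0, 0], 0, 1], [[0.06, 0, 0], 0, 1], [[0.06, 0, 0], 0, 1], [[0.06, 0, 0], 0, 1], [[0.06, 0, 0], 0, 1], [[0.06, 0, 0], 0, 1], [[0.06, 0, 0], 0, 1], [[0.06, 0, 0], 0, 1]]'

```text
t: 9.15
ee_pos: [501.1, -59.6, 24.7]
orientation: [-3.137, 0.175, -0.0]
ft_force: [0.2, 1.1, -0.4]
width: 0.1
grasp_force: 0.2
```

Run:
```python
from h import *
o=ctrl.get_obs();d=cams.get_image("wrist");im=d["image"]
cv2.imwrite("pics/w2.png",im[:,:,::-1]);print(o["ee_pos"],o["ft_force"])
```

```text
[501.0776831  -59.58659429  24.68730842] [ 0.21617685  1.11560885 -0.41060032]
```

View pics/w2.png

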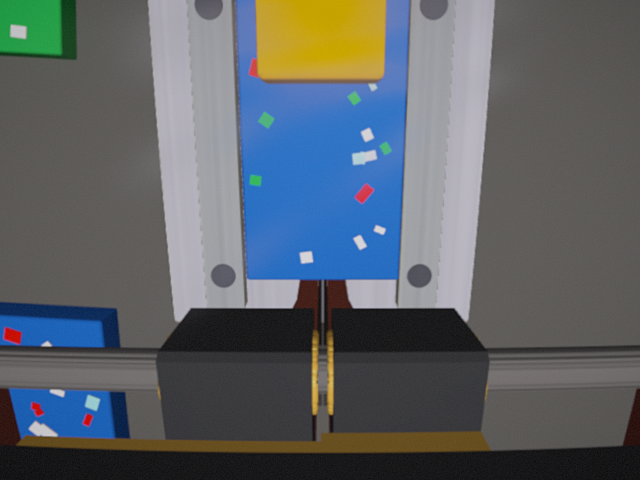

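The tile moves with the fingers, its rear edge at row 279, between the rails (columns 245 and 398). Continue slowly to the stop.

Call:
move_arm --steps '[[[0.04, 0, 0], 0, 1], [[0.04, 0, 0], 0, 1], [[0.04, 0, 0], 0, 1], [[0.04, 0, 0], 0, 1], [[0.04, 0, 0], 0, 1]]'

```text
t: 9.62
ee_pos: [506.1, -60.1, 24.7]
orientation: [3.137, -0.175, 0.0]
ft_force: [-0.7, -0.3, 0.5]
width: 0.5
grasp_force: 0.2
```

Call:
move_arm --steps '[[[0.02, 0, 0], 0, 1], [[0.02, 0, 0], 0, 1]]'

```text
t: 9.78
ee_pos: [506.5, -60.2, 24.6]
orientation: [-3.137, 0.175, 0.002]
ft_force: [-2.3, 0.4, 2.4]
width: 0.4
grasp_force: 1.5
```

Call:
move_arm --steps '[[[0.02, 0, 0], 0, 1], [[0.02, 0, 0], 0, 1]]'

```text
t: 9.95
ee_pos: [506.5, -60.1, 24.5]
orientation: [-3.137, 0.175, 0.004]
ft_force: [-5.2, 1.5, 4.4]
width: 0.7
grasp_force: 3.2
```

The tile met the stop: force 5 N with no further travel. Back off, rise, and look at the knob.

Call:
move_arm --steps '[[[-0.3, 0, 0], 0, 1], [[-0.3, 0, 0], 0, 1], [[0, 0, -1], 0, 1], [[0, 0, -1], 0, 1], [[0, 0, -1], 0, 1], [[0, 0, -1], 0, 1], [[0, 0, -1], 0, 1], [[0, 0, -1], 0, 1], [[0, 0, -1], 0, 1], [[1, 0, 0], 0, 0.5], [[1, 0, 0], 0, 0.5], [[1, 0, 0], 0, 0.5], [[1, 0, 0], 0, 0.5], [[1, 0, 0], 0, 0.5], [[0, 0, 0], 0, 0.5], [[0, 0, 0], 0, 0.5]]'

```text
t: 11.28
ee_pos: [617.5, -72.6, 199.1]
orientation: [-3.137, 0.175, -0.0]
ft_force: [-1.4, 0.8, -0.4]
width: 42.4
grasp_force: 0.0
```

Run:
```python
from h import *
o=ctrl.get_obs();d=cams.get_image("wrist");im=d["image"]
cv2.imwrite("pics/w3.png",im[:,:,::-1]);print(o["ee_pos"],o["orientation"],o["width"])
np.save("w3.npy",im)
m=hsvmask(im,"red"); m=cv2.morphologyEx(m.astype(np.uint8),cv2.MORPH_OPEN,np.ones((3,3)))
n,l,s,cc=cv2.connectedComponentsWithStats(m);print(s,cc)
s=cams.get_image("side");m=hsvmask(s["image"],"red").astype(np.uint8);m[:,:340]=0;m[:,420:]=0;m[:205]=0;m[260:]=0
print(cv2.boundingRect(m))
cv2.imwrite("pics/s3.png",cv2.resize(s["image"][180:300,280:440,::-1],None,fx=5,fy=5,interpolation=cv2.INTER_CUBIC))
```

```text
[617.45761928 -72.61781977 199.10202785] [-3.13671549e+00  1.74943305e-01 -1.09666277e-04] 42.39220157524627
[[     0      0    640    480 305685]
 [   310    135     23     76   1482]
 [   293    246      4      4     15]
 [   423    338      3      3      9]
 [   417    342      3      3      9]] [[319.48631107 239.80931678]
 [321.34480432 174.38596491]
 [294.4        247.4       ]
 [424.         339.        ]
 [418.         343.        ]]
(366, 214, 16, 16)
```

View pics/w3.png

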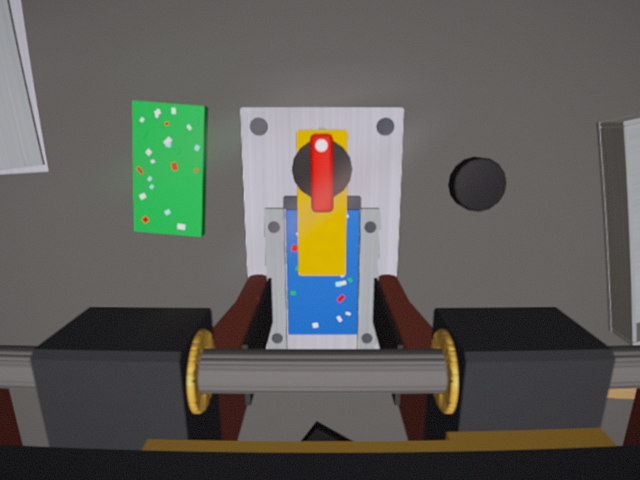

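View pics/s3.png

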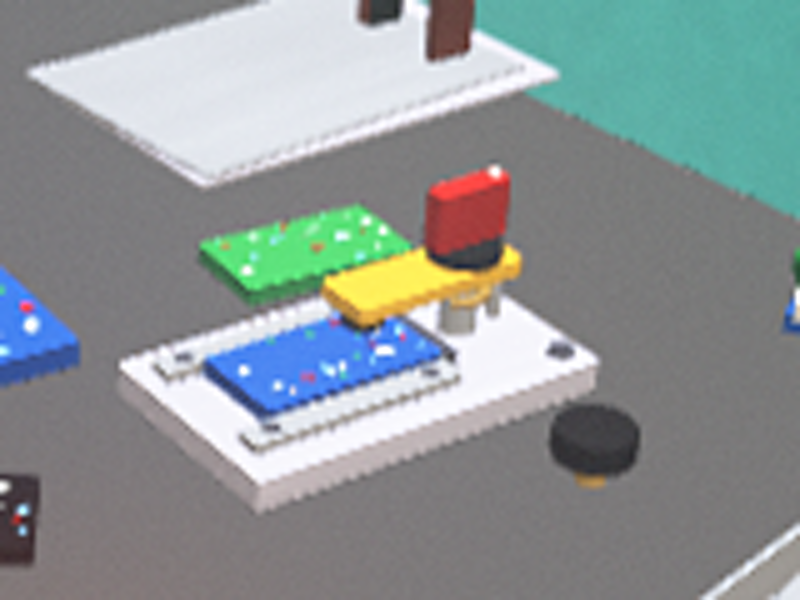

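Wrist view: tile flush against the end stop (row ~205), wing at (321,174) along the jig's x with its white dot at the far end. Side view: strap up, pad above the tile. Fit the wing's position and height.

```bash
cat > fit.py <<'E'
from h import *
from scipy.optimize import minimize
def redmask(im,box):
    m=hsvmask(im,"red").astype(np.uint8);w=np.zeros_like(m);w[box[1]:box[3],box[0]:box[2]]=1;m*=w
    m=cv2.morphologyEx(m,cv2.MORPH_OPEN,np.ones((2,2)))
    p=cv2.findNonZero(m);z=np.zeros_like(m);cv2.fillConvexPoly(z,cv2.convexHull(p),1);return z.astype(float)
def render(p,d,o,th):
    x,y,h,a=p;a=th-a  # clockwise positive
    u=np.array([np.cos(a),np.sin(a)]);v=np.array([-u[1],u[0]])
    P=[[*(np.array([x,y])+sx*24*u+sy*7*v),h+z] for sx in(-1,1) for sy in(-1,1) for z in(-22,14)]
    q=proj(P,d,o);S=8
    hull=cv2.convexHull(((q+.5)*16*S).astype(np.int32))
    r=cv2.boundingRect((q).astype(np.int32));x0,y0=r[0]-4,r[1]-4;w,hh=r[2]+9,r[3]+9
    z=np.zeros((hh*S,w*S),np.uint8);cv2.fillConvexPoly(z,hull-np.array([[[x0*16*S,y0*16*S]]],np.int32),1,shift=4)
    out=np.zeros((480,640));sm=cv2.resize(z.astype(float),(w,hh),interpolation=cv2.INTER_AREA)
    out[max(y0,0):y0+hh,max(x0,0):x0+w]=sm[max(0,-y0):,max(0,-x0):];return out
def fit(views,p0,th,w=None):
    f=lambda p:sum(np.abs(render(p,d,o,th)-m).sum()/m.sum() for m,d,o in views)
    return minimize(f,p0,method="Nelder-Mead",options=dict(initial_simplex=np.array(p0)+np.vstack([np.zeros(4),np.diag([4,4,6,.15])]),xatol=.02,fatol=1e-4))
E
python3 - <<'E'
from fit import *
th=np.deg2rad(-6.5)
o=ctrl.get_obs();d=cams.get_image("wrist");s=cams.get_image("side");t=cams.get_image("top")
mw=redmask(d["image"],(300,125,345,220));ms=redmask(s["image"],(355,205,395,240))
p0=[660,-77.5,90,0.0]
for v in ([(mw,d,o)],[(ms,s,None)],[(mw,d,o),(ms,s,None)]):
    r=fit(v,p0,th);print(r.x.round(2),round(r.fun,3))
# bed corners in wrist: tile/bed left edges
print(toplane([[241,108],[404,108]],d,20,o))
print([toplane([[x,y]],d,32,o).round(1)[0,:2] for x,y in((288,334),(358,334))])
E
```

```text
[ 6.6061e+02 -7.8220e+01  8.3320e+01 -1.0000e-02] 0.059
[ 6.6777e+02 -7.8480e+01  9.1110e+01 -2.8000e-01] 0.207
[ 6.6183e+02 -7.8520e+01  9.0950e+01 -2.0000e-02] 0.455
[[ 710.53013185  -19.43421844   20.        ]
 [ 696.19110912 -147.2534939    20.        ]]
[array([519.3, -32.5]), array([512.5, -92.9])]
```

Run:
```python
from fit import *
th=np.deg2rad(-6.45)
o=ctrl.get_obs();d=cams.get_image("wrist");s=cams.get_image("side");t=cams.get_image("top")
ms=redmask(s["image"],(355,205,395,240));mw=redmask(d["image"],(300,125,345,220))
for nm,m,c,oo in(("side",ms,s,None),("wrist",mw,d,o)):
  print(nm,cv2.boundingRect(m.astype(np.uint8)),[(h,round(np.abs(render([660,-78.4,h,0],c,oo,th)-m).sum()/m.sum(),3)) for h in range(76,102,2)])
# check side calibration against tile home: tile mask centroid
b=hsvmask(s["image"],"blue").astype(np.uint8);b[:,:315]=0;b[:,375:]=0;b[:235]=0;b[270:]=0
print("blue",cv2.boundingRect(b))
c=np.array([595.1,-71.3]);u=np.array([np.cos(th),np.sin(th)]);v=np.array([-u[1],u[0]])
print(proj([[*(c+a*u+bb*v),z] for a,bb,z in((-80,-30,32),(-80,30,32),(-80,-30,20),(-110,-65,20),(110,-65,20),(110,-65,0))],s))
```

```text
side (368, 216, 15, 15) [(76, np.float64(1.076)), (78, np.float64(0.978)), (80, np.float64(0.874)), (82, np.float64(0.779)), (84, np.float64(0.674)), (86, np.float64(0.575)), (88, np.float64(0.487)), (90, np.float64(0.438)), (92, np.float64(0.436)), (94, np.float64(0.459)), (96, np.float64(0.529)), (98, np.float64(0.622)), (100, np.float64(0.713))]
wrist (311, 133, 23, 77) [(76, np.float64(0.069)), (78, np.float64(0.065)), (80, np.float64(0.064)), (82, np.float64(0.066)), (84, np.float64(0.074)), (86, np.float64(0.085)), (88, np.float64(0.095)), (90, np.float64(0.107)), (92, np.float64(0.117)), (94, np.float64(0.129)), (96, np.float64(0.14)), (98, np.float64(0.153)), (100, np.float64(0.165))]
blue (321, 244, 47, 19)
[[333.06686246 261.54942435]
 [319.66370465 250.86857522]
 [332.87990046 265.62506784]
 [331.01130083 275.88073129]
 [399.64074233 251.38481193]
 [398.83018383 257.84342922]]
```

Call:
move_arm --steps '[[[0.86, 0.02, 0], 0, 0.5], [[0.86, 0.02, 0], 0, 0.5], [[0, 0, 0.9], 0, 0.5], [[0, 0, 0.9], 0, 0.5], [[0, 0, 0.9], 0, 0.5], [[0, 0, 0.9], 0, 0.5], [[0, 0, 0.5], 0, 0.5], [[0, 0, 0.3], 0, 0.5], [[0, 0, 0.3], 0, 0.5], [[0, 0, 0.16], 0, 0.5], [[0, 0, 0], 0, 0.5], [[0, 0, 0], 0, 0.5]]'

```text
t: 12.68
ee_pos: [660.4, -78.5, 78.9]
orientation: [3.137, -0.175, 0.002]
ft_force: [1.1, 0.0, 0.3]
width: 43.8
grasp_force: 0.0
```

```bash
cat > m.py <<'E'
from h import *
F=[];M=[]
import sys
n=int(sys.argv[1]) if len(sys.argv)>1 else 4
for i in range(n):
    o=ctrl.get_obs();F.append(o["ft_force"]);M.append(o["moment"]);d=cams.get_image("wrist")
o=ctrl.get_obs()
print("t",round(o["t"],2),"pos",o["ee_pos"].round(2),"q6",o["qpos"][5].round(3),"F",np.mean(F,0).round(2),"sd",np.std(F,0).round(2),"M",np.mean(M,0).round(4),"sd",np.std(M,0).round(4),"w",round(o["width"],1),"g",round(o["grasp_force"],1))
if len(sys.argv)>2: cv2.imwrite(f"pics/{sys.argv[2]}.png",d["image"][:,:,::-1])
E
python3 m.py 4 w4
```

```text
t 12.88 pos [660.34 -78.43  79.07] q6 1.546 F [ 0.68 -0.15  0.13] sd [0.28 0.3  0.44] M [-0.0169  0.1383 -0.0159] sd [0.0209 0.0194 0.0193] w 43.9 g 0.0
```

View pics/w4.png

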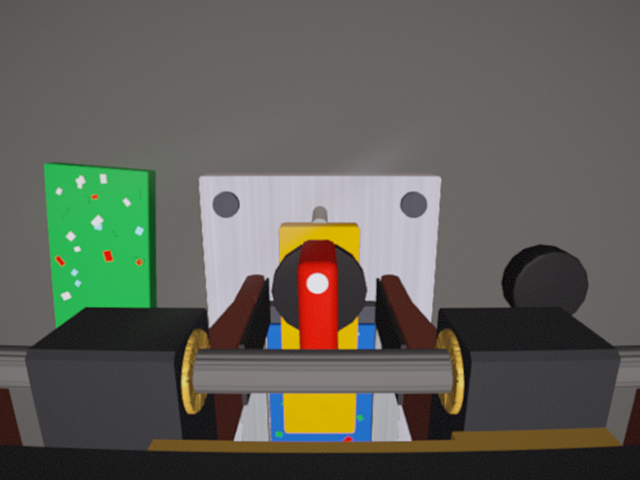

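The wing sits midway between the open fingers (319 against 250/390). Close.

Call:
move_arm --steps '[[[0, 0, 0], 0, 0.7], [[0, 0, 0], 0, 0.75], [[0, 0, 0], 0, 0.8], [[0, 0, 0], 0, 1], [[0, 0, 0], 0, 1], [[0, 0, 0], 0, 1], [[0, 0, 0], 0, 1]]'

```text
t: 13.47
ee_pos: [660.0, -77.1, 78.2]
orientation: [-3.135, 0.175, -0.0]
ft_force: [1.0, 5.8, -0.2]
width: 13.7
grasp_force: 30.0
```

```bash
python3 m.py
```

```text
t 13.67 pos [660.07 -77.1   78.21] q6 1.546 F [0.6  5.8  0.47] sd [0.25 0.21 0.48] M [ 0.8331 -0.0043  0.0249] sd [0.0365 0.013  0.0164] w 13.9 g 30.0
```

Call:
move_arm --steps '[[[0, -0.05, 0], 0, 1], [[0, 0, 0.03], 0, 1], [[0, 0, 0], 0, 1]]'

```text
t: 13.92
ee_pos: [660.1, -77.0, 78.1]
orientation: [-3.137, 0.175, -0.0]
ft_force: [-0.5, 1.5, 5.0]
width: 13.6
grasp_force: 30.0
```

```bash
python3 m.py 3
```

```text
t 14.07 pos [660.08 -76.97  78.04] q6 1.548 F [-1.05  1.51  5.35] sd [0.75 0.09 0.27] M [ 0.2207  0.441  -0.0072] sd [0.0138 0.0309 0.0295] w 13.8 g 30.0
```

Call:
move_arm --steps '[[[0, 0, -0.006], -1, 1], [[0, 0, -0.006], -1, 1], [[0, 0, 0], 0, 1]]'

```text
t: 14.32
ee_pos: [660.1, -77.2, 78.4]
orientation: [3.14, 0.106, 0.0]
ft_force: [-1.0, 0.7, 5.3]
width: 14.1
grasp_force: 30.0
```

```bash
python3 m.py 3
```

```text
t 14.47 pos [660.09 -77.17  78.39] q6 1.373 F [-1.39  0.65  5.39] sd [0.47 0.44 0.06] M [0.0557 0.4342 0.0732] sd [0.0285 0.031  0.0036] w 13.8 g 30.0
```

Call:
move_arm --steps '[[[0, 0, -0.006], -1, 1], [[0, 0, -0.006], -1, 1], [[0, 0, 0], 0, 1], [[0, 0, 0], 0, 1]]'

```text
t: 14.8
ee_pos: [660.1, -77.4, 78.4]
orientation: [3.119, 0.369, 0.001]
ft_force: [-1.8, -0.4, 4.8]
width: 13.7
grasp_force: 30.0
```

Call:
move_arm --steps '[[[0, 0, -0.006], -1, 1], [[0, 0, 0], 0, 1], [[0, 0, 0], 0, 1]]'

```text
t: 15.05
ee_pos: [660.1, -77.5, 77.9]
orientation: [3.101, 0.502, 0.0]
ft_force: [1.7, -3.1, -1.4]
width: 13.6
grasp_force: 30.0
```

Support vanished (Fz 4.8 → -1.4): the thread's end is passed. Lower the hand.

Call:
move_arm --steps '[[[0, 0, 0.03], 0, 1], [[0, 0, 0.03], 0, 1], [[0, 0, 0], 0, 1]]'

```text
t: 15.3
ee_pos: [660.2, -77.5, 77.6]
orientation: [3.1, 0.504, 0.001]
ft_force: [-2.3, -3.3, 7.1]
width: 13.9
grasp_force: 30.0
```

Call:
move_arm --steps '[[[0, 0, -0.02], 0, 1], [[0, 0, -0.006], -0.5, 1], [[0, 0, 0], 0, 1], [[0, 0, 0], 0, 1]]'

```text
t: 15.63
ee_pos: [660.1, -77.5, 77.3]
orientation: [3.088, 0.572, 0.0]
ft_force: [1.5, -5.1, 0.9]
width: 13.7
grasp_force: 30.0
```

```bash
python3 m.py 3
```

```text
t 15.78 pos [660.15 -77.52  77.3 ] q6 1.07 F [ 1.2  -5.47  0.55] sd [0.24 0.4  0.69] M [-1.0836 -0.069   0.0103] sd [0.051  0.0037 0.0105] w 13.8 g 30.0
```

Call:
move_arm --steps '[[[0, 0.05, 0], 0, 1], [[0, 0, 0.02], 0, 1], [[0, 0, 0.02], 0, 1], [[0, 0, 0], 0, 1]]'

```text
t: 16.12
ee_pos: [660.2, -77.6, 76.9]
orientation: [-3.088, -0.574, 0.001]
ft_force: [-3.7, 0.6, 6.2]
width: 13.7
grasp_force: 30.0
```

```bash
python3 m.py 3
```

```text
t 16.27 pos [660.2  -77.59  76.86] q6 1.067 F [-2.52  0.24  7.08] sd [0.88 0.51 0.61] M [-0.2598  0.4217  0.1383] sd [0.0181 0.0104 0.0087] w 14.1 g 30.0
```

Call:
move_arm --steps '[[[0, 0, -0.01], -0.5, 1], [[0, 0, 0], 0, 1], [[0, 0, 0], 0, 1]]'

```text
t: 16.52
ee_pos: [660.2, -77.8, 76.3]
orientation: [-3.075, -0.64, 0.001]
ft_force: [0.3, 0.4, 0.5]
width: 13.9
grasp_force: 30.0
```

```bash
python3 m.py 3
```

```text
t 16.67 pos [660.22 -77.81  76.3 ] q6 1.024 F [-0.    0.72 -0.04] sd [0.21 0.35 0.42] M [-0.1167  0.0007  0.0302] sd [0.062  0.0285 0.0217] w 13.6 g 30.0
```

```bash
cat > strap.py <<'E'
from h import *
import sys
def y(im):
    m=hsvmask(im,"yellow").astype(np.uint8);m[:,:340]=0;m[:,390:]=0;m[:215]=0;m[255:]=0
    xs=[]
    for c in range(347,356):   # nose columns
        g=cv2.cvtColor(im,cv2.COLOR_RGB2HSV)[...,1][215:255,c];r=np.nonzero(m[:,c])[0]
        xs.append((r.min(),r.max(),r.mean()) if len(r) else (np.nan,)*3)
    return np.nanmean(xs,0).round(2),m.sum()
print("start",y(cv2.imread("pics/side0.png")[:,:,::-1]))
d=cams.get_image("side");print("now",y(d["image"]))
c=np.array([595.1,-71.3]);th=np.deg2rad(-6.45);u=np.array([np.cos(th),np.sin(th)])
print("10mm =",np.diff(proj([[*c,50],[*c,60]],d),axis=0))
if len(sys.argv)>1: cv2.imwrite(f"pics/{sys.argv[1]}.png",cv2.resize(d["image"][180:300,280:440,::-1],None,fx=5,fy=5,interpolation=cv2.INTER_CUBIC))
E
python3 strap.py s5
python3 - <<'E'
from h import *
d=cams.get_image("wrist");im=d["image"];cv2.imwrite("pics/w5.png",im[:,:,::-1])
for n in (cv2.imread("pics/w4.png")[:,:,::-1],im):
    h=cv2.cvtColor(np.ascontiguousarray(n),cv2.COLOR_RGB2HSV);m=((h[...,1]<60)&(h[...,2]>200));r=hsvmask(n,"red").astype(np.uint8);r=cv2.dilate(r,np.ones((5,5)))
    w=np.zeros_like(m);w[220:345,270:400]=1
    k,l,s,c=cv2.connectedComponentsWithStats((m&w&(r>0)).astype(np.uint8));print(s[1:],c[1:].round(1))
E
```

```text
start (array([233.56, 242.78, 238.17]), np.uint64(297))
now (array([234.11, 243.44, 238.78]), np.uint64(295))
10mm = [[ 0.22641479 -3.36357675]]
[[307 273  21  20 109]] [[316.8 282.5]]
[[312 273  21  20 106]] [[321.9 282.4]]
```

View pics/s5.png

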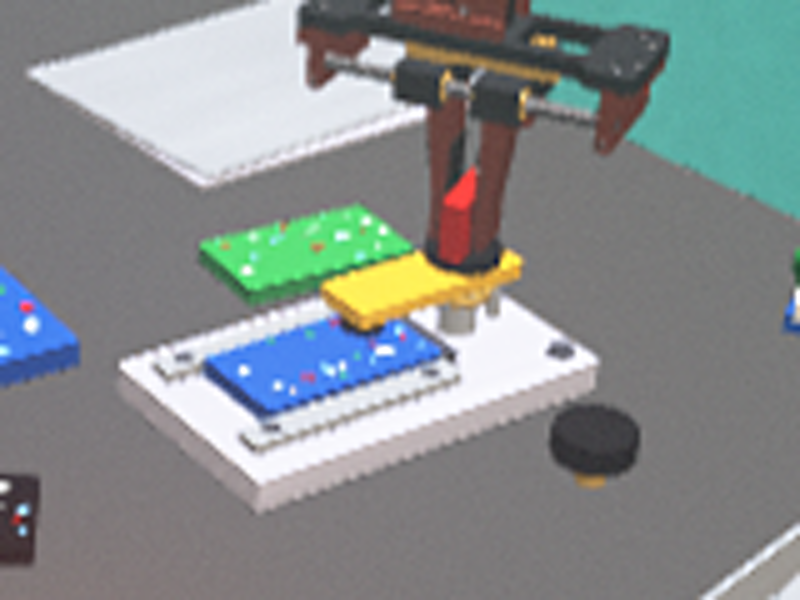

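The side view shows the strap has sunk with the hand by ~2 mm (0.6 px), no slip in the grip. Press a little more.

Call:
move_arm --steps '[[[0, 0, 0.02], 0, 1], [[0, 0, 0.02], 0, 1], [[0, 0, 0], 0, 1]]'

```text
t: 17.02
ee_pos: [660.2, -77.8, 75.5]
orientation: [-3.075, -0.643, 0.001]
ft_force: [-1.0, 3.8, 1.9]
width: 13.6
grasp_force: 30.0
```

```bash
python3 m.py 3
```

```text
t 17.17 pos [660.23 -77.82  75.52] q6 1.023 F [-1.21  4.28  1.68] sd [0.2  0.35 0.54] M [0.5484 0.1882 0.1224] sd [0.0124 0.0634 0.0146] w 14.0 g 30.0
```

Call:
move_arm --steps '[[[0, -0.02, 0.03], 0, 1], [[0, 0, 0.03], 0, 1], [[0, 0, 0.03], 0, 1], [[0, 0, 0], 0, 1]]'

```text
t: 17.5
ee_pos: [660.2, -77.7, 73.5]
orientation: [-3.075, -0.643, -0.0]
ft_force: [-1.7, 4.3, 3.8]
width: 13.7
grasp_force: 30.0
```

```bash
python3 m.py 2
```

```text
t 17.6 pos [660.2  -77.74  73.44] q6 1.023 F [-1.82  4.55  3.49] sd [0.14 0.23 0.26] M [0.4697 0.3109 0.1858] sd [0.0169 0.0269 0.0167] w 13.5 g 30.0
```

Call:
move_arm --steps '[[[0, -0.02, 0], -0.5, 1], [[0, 0, 0.03], 0, 1], [[0, 0, 0.03], 0, 1], [[0, 0, 0.03], 0, 1], [[0, 0, 0], 0, 1]]'

```text
t: 18.02
ee_pos: [660.2, -77.9, 70.6]
orientation: [3.06, 0.708, 0.0]
ft_force: [2.1, -1.8, -4.4]
width: 14.2
grasp_force: 30.0
```

```bash
python3 m.py 2
```

```text
t 18.12 pos [660.19 -77.84  70.81] q6 0.981 F [ 2.34 -1.91 -4.09] sd [0.29 0.09 0.29] M [-0.3745 -0.334   0.0035] sd [0.0253 0.0006 0.0044] w 13.5 g 30.0
```

Now free (the hand carries the clamp's 4 N). Keep lowering to the bottom of the click.

Call:
move_arm --steps '[[[0, 0, 0.03], 0, 1], [[0, 0, 0.02], 0, 1], [[0, 0, 0.02], 0, 1], [[0, 0, 0], 0, 1]]'

```text
t: 18.45
ee_pos: [660.2, -77.8, 69.3]
orientation: [3.06, 0.71, 0.0]
ft_force: [3.3, -3.4, -4.6]
width: 13.7
grasp_force: 30.0
```

```bash
python3 m.py 2
```

```text
t 18.55 pos [660.19 -77.79  69.39] q6 0.98 F [ 3.46 -3.49 -4.53] sd [0.14 0.06 0.09] M [-0.8855 -0.3614 -0.0392] sd [0.0037 0.0342 0.0036] w 13.8 g 30.0
```

Call:
move_arm --steps '[[[0, 0, 0.02], 0, 1], [[0, 0, 0.02], 0, 1], [[0, 0, 0], 0, 1]]'

```text
t: 18.8
ee_pos: [660.3, -77.7, 69.1]
orientation: [3.06, 0.71, 0.001]
ft_force: [0.7, -5.3, 3.6]
width: 13.7
grasp_force: 30.0
```

```bash
python3 m.py 2
```

```text
t 18.9 pos [660.26 -77.74  69.06] q6 0.98 F [ 1.02 -5.37  3.78] sd [0.28 0.02 0.14] M [-1.0438  0.0539 -0.0144] sd [0.0288 0.0007 0.0234] w 13.9 g 30.0
```

The click is complete (10 mm down, then firm support). Sideways loads say the axis is ~2.5 mm further in x than my TCP, so let go, rise, take a half turn (also gains joint range) and regrip centred.

Call:
move_arm --steps '[[[0, 0, -0.02], 0, 0.8], [[0, 0, 0], 0, 0.7], [[0, 0, 0], 0, 0.6], [[0, 0, 0], 0, 0.5], [[0, 0, 0], 0, 0.5], [[0, 0, 0], 0, 0.5], [[0, 0, -0.4], 0, 0.5], [[0, 0, -0.6], 0, 0.5], [[0, 0, -0.8], 0, 0.5]]'

```text
t: 19.65
ee_pos: [659.3, -77.2, 114.2]
orientation: [-3.06, -0.71, 0.003]
ft_force: [-0.5, -0.2, -0.2]
width: 43.9
grasp_force: 0.0
```

```bash
python3 m.py 2; python3 strap.py
```

```text
t 19.75 pos [662.78 -77.72 118.49] q6 0.98 F [ 0.45 -0.18  1.22] sd [0.91 0.03 1.42] M [-0.0128  0.0924 -0.0107] sd [0.007  0.0272 0.0169] w 44.0 g 0.0
start (array([233.56, 242.78, 238.17]), np.uint64(297))
now (array([237.11, 245.78, 241.44]), np.uint64(280))
10mm = [[ 0.22641479 -3.36357675]]
```

Call:
move_arm --steps '[[[0, 0, 0], -1, 0.5], [[0, 0, 0], -1, 0.5], [[0, 0, 0], -1, 0.5], [[0, 0, 0], -1, 0.5], [[0, 0, 0], -1, 0.5], [[0, 0, 0], -1, 0.5], [[0, 0, 0], -1, 0.5], [[0, 0, 0], -1, 0.5], [[0, 0, 0], -1, 0.5], [[0, 0, 0], -1, 0.5], [[0, 0, 0], -1, 0.5], [[0, 0, 0], -1, 0.5], [[0, 0, 0], -1, 0.5], [[0, 0, 0], -1, 0.5], [[0, 0, 0], -1, 0.5], [[0, 0, 0], -1, 0.5], [[0, 0, 0], -1, 0.5], [[0, 0, 0], -1, 0.5]]'

```text
t: 21.3
ee_pos: [659.6, -77.3, 113.5]
orientation: [-1.656, -2.669, 0.0]
ft_force: [0.3, 0.3, -0.1]
width: 44.3
grasp_force: 0.0
```

Call:
move_arm --steps '[[[0, 0, 0], -1, 0.5], [[0, 0, 0], -1, 0.5], [[0, 0, 0], -1, 0.5], [[0, 0, 0], -1, 0.5], [[0, 0, 0], -1, 0.5], [[0, 0, 0], -1, 0.5], [[0, 0, 0], -1, 0.5], [[0, 0, 0], -1, 0.5], [[0, 0, 0], -1, 0.5], [[0, 0, 0], -1, 0.5], [[0, 0, 0], -1, 0.5], [[0, 0, 0], -1, 0.5], [[0, 0, 0], -1, 0.5], [[0, 0, 0], -1, 0.5], [[0, 0, 0], -1, 0.5], [[0, 0, 0], -1, 0.5], [[0, 0, 0], -1, 0.5], [[0, 0, 0], -1, 0.5], [[0, 0, 0], 0, 0.5]]'

```text
t: 22.88
ee_pos: [659.6, -77.3, 113.5]
orientation: [0.714, -3.059, -0.0]
ft_force: [0.4, -0.3, -0.1]
width: 44.2
grasp_force: 0.0
```

```bash
python3 m.py 2 w6
python3 - <<'E'
from fit import *
o=ctrl.get_obs();d=cams.get_image("wrist");m=hsvmask(d["image"],"red").astype(np.uint8);n,l,s,c=cv2.connectedComponentsWithStats(m)
print([ (a.tolist(),b.round(1)) for a,b in zip(s[1:],c[1:]) if a[4]>150])
Rm=R.from_rotvec(o["orientation"]).as_matrix();print("tool x",Rm[:,0].round(3),"y",Rm[:,1].round(3))
print("shift for axis (663,-77.4): tool",(Rm.T@(np.array([663,-77.4,0])-o["ee_pos"]*[1,1,0])).round(2))
E
```

```text
t 22.98 pos [659.73 -77.32 113.53] q6 -2.158 F [-0.07  0.15 -0.19] sd [0.44 0.4  0.11] M [0.0462 0.0348 0.0348] sd [0.0238 0.0097 0.0028] w 43.7 g 0.0
[([305, 227, 32, 111, 2977], array([320.7, 279.2]))]
tool x [-0.899 -0.438  0.   ] y [-0.438  0.899  0.   ]
shift for axis (663,-77.4): tool [-2.91 -1.5  -0.  ]
```

View pics/w6.png

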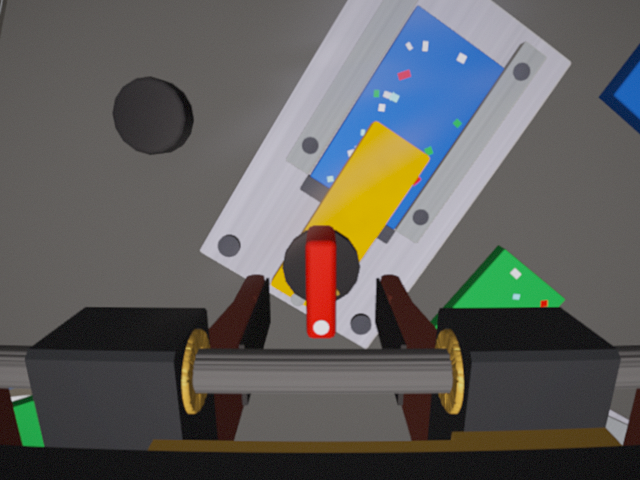

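The strap is down ~9.7 mm (3.3 px). Wrist view: the wing lies upright in the picture at column 321 with the white dot near (320,327). Fit from this opposite side to average out the mount error.

Run:
```python
from fit import *
o=ctrl.get_obs();d=cams.get_image("wrist");m=redmask(d["image"],(290,215,350,345))
Rm=R.from_rotvec(o["orientation"]).as_matrix()
f=lambda p,h:np.abs(render([p[0],p[1],h,p[2]],d,o,np.deg2rad(-6.45))-m).sum()/m.sum()
for h in (80,82,84):
    r=minimize(f,[661,-78,-.57],args=(h,),method="Nelder-Mead",options=dict(initial_simplex=np.array([661,-78,-.57])+np.vstack([np.zeros(3),np.diag([4,4,.15])])))
    print(h,r.x.round(2),round(r.fun,3),(Rm.T@(np.array([r.x[0],r.x[1],0])-o["ee_pos"]*[1,1,0])).round(2))
```

```text
80 [ 6.6363e+02 -7.6370e+01 -5.7000e-01] 0.08 [-3.89 -0.8  -0.  ]
82 [ 6.6356e+02 -7.6410e+01 -5.7000e-01] 0.086 [-3.81 -0.8  -0.  ]
84 [ 6.6342e+02 -7.6430e+01 -5.7000e-01] 0.093 [-3.67 -0.75 -0.  ]
```

Call:
move_arm --steps '[[[-0.1, -0.05, 0], 0, 0.5], [[0, 0, 0.5], 0, 0.5], [[0, 0, 0.5], 0, 0.5], [[0, 0, 0.4], 0, 0.5], [[0, 0, 0.2], 0, 0.55], [[0, 0, 0.18], 0, 0.65], [[0, 0, 0], 0, 0.7], [[0, 0, 0], 0, 0.75], [[0, 0, 0], 0, 0.8], [[0, 0, 0], 0, 1], [[0, 0, 0], 0, 1], [[0, 0, 0], 0, 1], [[0, 0, 0], 0, 1]]'

```text
t: 24.17
ee_pos: [662.8, -76.8, 69.8]
orientation: [-0.71, 3.06, 0.001]
ft_force: [-1.3, 5.9, 2.7]
width: 14.2
grasp_force: 30.0
```

```bash
python3 m.py 3
```

```text
t 24.32 pos [662.82 -76.8   69.75] q6 -2.161 F [-1.62  4.98  2.79] sd [0.57 0.66 0.16] M [9.327e-01 2.385e-01 7.000e-04] sd [0.0094 0.0224 0.0174] w 14.0 g 30.0
```

Call:
move_arm --steps '[[[0, 0.045, 0], 0, 1], [[0, 0, 0.005], 1, 1], [[0, 0, 0.006], 1, 1], [[0, 0, 0.005], 1, 1], [[0, 0, 0.006], 1, 1], [[0, 0, 0], 0, 1]]'

```text
t: 24.82
ee_pos: [662.9, -77.0, 69.2]
orientation: [-0.163, 3.136, -0.002]
ft_force: [-0.3, -0.5, 1.2]
width: 14.2
grasp_force: 30.0
```

```bash
python3 m.py 3
```

```text
t 24.97 pos [662.91 -77.01  69.23] q6 -1.813 F [ 0.04 -1.3   2.28] sd [0.56 0.61 0.82] M [-0.1096 -0.0277 -0.0975] sd [0.0928 0.0166 0.0202] w 13.7 g 30.0
```

Call:
move_arm --steps '[[[0, 0, -0.005], 1, 1], [[0, 0, 0.006], 1, 1], [[0, 0, 0.005], 1, 1], [[0, 0, 0.006], 1, 1], [[0, 0, 0], 0, 1], [[0, 0, 0], 0, 1]]'

```text
t: 25.47
ee_pos: [662.8, -77.2, 68.7]
orientation: [0.374, 3.118, -0.001]
ft_force: [2.0, -4.1, 1.8]
width: 13.7
grasp_force: 30.0
```

```bash
python3 m.py 3
```

```text
t 25.62 pos [662.85 -77.26  68.7 ] q6 -1.465 F [ 1.71 -4.86  1.31] sd [0.18 0.52 0.44] M [-0.9244 -0.2681 -0.1046] sd [0.0281 0.0434 0.0069] w 13.6 g 30.0
```

Call:
move_arm --steps '[[[0, -0.04, 0], 0, 1], [[0, 0, 0.005], 1, 1], [[0, 0, 0.006], 1, 1], [[0, 0, 0.005], 1, 1], [[0, 0, 0.006], 1, 1], [[0, 0, 0], 0, 1], [[0, 0, 0], 0, 1]]'

```text
t: 26.2
ee_pos: [662.7, -77.6, 68.2]
orientation: [0.908, 3.006, 0.0]
ft_force: [2.8, -4.0, 1.6]
width: 13.7
grasp_force: 30.0
```

```bash
python3 m.py 4
```

```text
t 26.4 pos [662.67 -77.56  68.24] q6 -1.116 F [ 3.16 -3.71  2.15] sd [0.41 0.44 0.52] M [-0.696  -0.4233 -0.0154] sd [0.0474 0.0412 0.0247] w 14.0 g 30.0
```

Call:
move_arm --steps '[[[-0.04, -0.02, 0], 0, 1], [[0, 0, 0.004], 1, 1], [[0, 0, 0.005], 1, 1], [[0, 0, 0.005], 1, 1], [[0, 0, 0.006], 1, 1], [[0, 0, 0], 0, 1], [[0, 0, 0], 0, 1]]'

```text
t: 26.98
ee_pos: [662.5, -77.9, 67.8]
orientation: [-1.422, -2.801, -0.0]
ft_force: [1.3, -0.7, 5.8]
width: 13.8
grasp_force: 30.0
```

```bash
python3 m.py 4
```

```text
t 27.18 pos [662.49 -77.95  67.78] q6 -0.767 F [ 1.27 -0.81  5.71] sd [0.27 0.31 0.27] M [-0.3156 -0.1431 -0.0266] sd [0.0285 0.0253 0.0059] w 13.7 g 30.0
```

Call:
move_arm --steps '[[[0, 0, -0.02], 0, 1], [[0, 0, 0], 0, 1], [[0, 0, 0], 0, 1]]'

```text
t: 27.43
ee_pos: [662.5, -78.0, 67.9]
orientation: [-1.422, -2.801, -0.0]
ft_force: [2.0, 0.1, 3.7]
width: 13.6
grasp_force: 30.0
```

```bash
python3 m.py 3
```

```text
t 27.58 pos [662.47 -78.    67.89] q6 -0.766 F [1.43 0.37 3.89] sd [0.41 0.22 0.13] M [-0.0711 -0.2586  0.0191] sd [0.0821 0.0133 0.0295] w 14.0 g 30.0
```

Call:
move_arm --steps '[[[0, 0, 0.005], 1, 1], [[0, 0, 0.006], 1, 1], [[0, 0, 0.005], 1, 1], [[0, 0, 0.006], 1, 1], [[0, 0, 0], 0, 1], [[0, 0, 0], 0, 1]]'

```text
t: 28.08
ee_pos: [662.2, -78.1, 67.6]
orientation: [-1.888, -2.51, 0.001]
ft_force: [-1.1, 1.2, 6.4]
width: 13.8
grasp_force: 30.0
```

```bash
python3 m.py 4
```

```text
t 28.28 pos [662.21 -78.15  67.6 ] q6 -0.417 F [-0.65  0.34  6.56] sd [0.49 0.62 0.53] M [-0.0679  0.1165 -0.0227] sd [0.0159 0.0056 0.0349] w 13.8 g 30.0
```

Pad is on the tile (Fz rising with the spring's rate; contact at z≈68.5). Now turn without further descent so the thread takes over from the hand.

Call:
move_arm --steps '[[[0, 0, 0], 1, 1], [[0, 0, 0], 1, 1], [[0, 0, 0], 1, 1], [[0, 0, 0], 1, 1], [[0, 0, 0], 0, 1], [[0, 0, 0], 0, 1]]'

```text
t: 28.78
ee_pos: [661.9, -78.2, 67.6]
orientation: [-2.295, -2.144, 0.002]
ft_force: [-1.5, -0.9, 7.8]
width: 14.0
grasp_force: 30.0
```

```bash
python3 m.py 4
```

```text
t 28.98 pos [661.84 -78.19  67.53] q6 -0.068 F [-1.41 -0.26  7.5 ] sd [0.41 0.59 0.24] M [-0.1214  0.2939 -0.0367] sd [0.0127 0.0156 0.0185] w 13.6 g 30.0
```

Call:
move_arm --steps '[[[0, 0, 0], 1, 1], [[0, 0, 0], 1, 1], [[0, 0, 0], 1, 1], [[0, 0, 0], 0, 1], [[0, 0, 0], 0, 1]]'

```text
t: 29.4
ee_pos: [661.6, -78.1, 67.4]
orientation: [-2.555, -1.825, 0.002]
ft_force: [-2.0, -1.1, 6.7]
width: 13.5
grasp_force: 30.0
```

```bash
python3 m.py 4
```

```text
t 29.6 pos [661.58 -78.12  67.43] q6 0.194 F [-2.34  0.09  6.87] sd [0.37 0.76 0.45] M [-0.0626  0.3476 -0.0341] sd [0.0357 0.0243 0.0339] w 13.8 g 30.0
```

Call:
move_arm --steps '[[[0, 0, -0.012], 0, 1], [[0, 0, -0.012], 0, 1], [[0, 0, 0], 0, 1], [[0, 0, 0], 0, 1]]'

```text
t: 29.93
ee_pos: [661.6, -78.1, 67.6]
orientation: [-2.555, -1.826, 0.002]
ft_force: [-2.9, 0.6, 3.3]
width: 13.9
grasp_force: 30.0
```

```bash
python3 m.py 4
```

```text
t 30.13 pos [661.62 -78.16  67.52] q6 0.194 F [-3.38  0.69  3.71] sd [0.53 0.48 0.3 ] M [ 0.0207  0.6329 -0.0063] sd [0.0358 0.0916 0.0189] w 14.0 g 30.0
```

Call:
move_arm --steps '[[[0, 0, 0], 1, 1], [[0, 0, 0], 1, 1], [[0, 0, 0.004], 1, 1], [[0, 0, 0.004], 1, 1], [[0, 0, 0], 0, 1], [[0, 0, 0], 0, 1]]'

```text
t: 30.63
ee_pos: [661.3, -77.9, 67.1]
orientation: [-2.833, -1.354, 0.004]
ft_force: [-6.0, 1.8, 3.4]
width: 14.0
grasp_force: 30.0
```

```bash
python3 m.py 4
```

```text
t 30.83 pos [661.25 -77.97  67.1 ] q6 0.543 F [-5.53  1.54  3.29] sd [0.48 0.42 0.42] M [ 0.1617  0.8659 -0.0754] sd [0.0392 0.0541 0.021 ] w 13.9 g 30.0
```

Pad force ≈ 16 N by spring travel (1.45 mm), thread carrying ~10 N: finger-tight. Relieve, open, and withdraw.

Call:
move_arm --steps '[[[0, -0.045, -0.01], 0, 1], [[0, 0, 0], 0, 0.85], [[0, 0, 0], 0, 0.8], [[0, 0, 0], 0, 0.7], [[0, 0, 0], 0, 0.6], [[0, 0, 0], 0, 0.5], [[0, 0, 0], 0, 0.5], [[0, 0, 0], 0, 0.5], [[0, 0, -0.3], 0, 0.5], [[0, 0, -0.8], 0, 0.5], [[0, 0, -1], 0, 0.5], [[0, 0, -1], 0, 0.5], [[0, 0, -1], 0, 0.5], [[0, 0, -1], 0, 0.5], [[0, 0, 0], 0, 0.5], [[0, 0, 0], 0, 0.5]]'

```text
t: 32.17
ee_pos: [662.8, -77.7, 197.8]
orientation: [2.832, 1.354, 0.005]
ft_force: [0.8, 0.3, 0.2]
width: 43.9
grasp_force: 0.0
```

```bash
python3 m.py 2 w7; python3 strap.py
python3 - <<'E'
from fit import *
o=ctrl.get_obs();d=cams.get_image("wrist");m=hsvmask(d["image"],"red").astype(np.uint8)
p=cv2.findNonZero(cv2.morphologyEx(m,cv2.MORPH_OPEN,np.ones((5,5))));print(cv2.minAreaRect(p))
s=cams.get_image("side");a=cv2.imread("pics/side0.png")[:,:,::-1]
# tile rear edge vs w3-like check from top
t=cams.get_image("top");im=t["image"];
E
```

```text
t 32.27 pos [661.09 -77.51 194.95] q6 0.544 F [ 0.46 -0.12 -0.23] sd [0.38 0.43 0.41] M [-0.0955  0.105  -0.0093] sd [0.001  0.0311 0.0042] w 43.7 g 0.0
start (array([233.56, 242.78, 238.17]), np.uint64(297))
now (array([238.11, 246.78, 242.44]), np.uint64(273))
10mm = [[ 0.22641479 -3.36357675]]
((323.5, 234.5), (57.0, 21.0), 90.0)
```

View pics/w7.png

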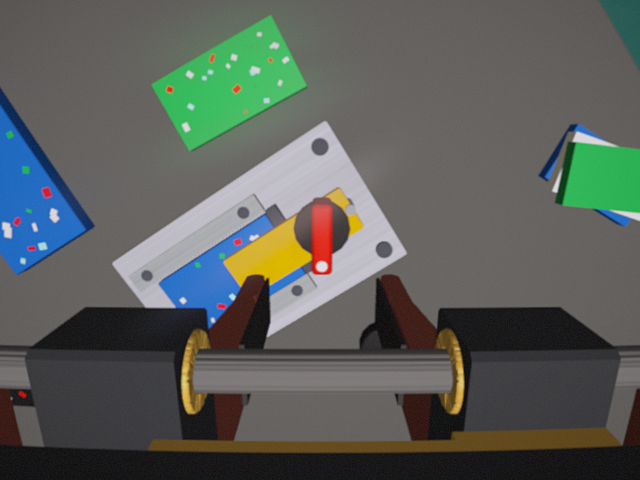

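The wing stayed where the fingers left it (upright in the picture at (321,236)), the tile is against the stop at (280,215), and the strap is another ~3 mm down. Hand in.

```bash
python3 -c "
from workcell import ctrl
print(ctrl.close_job())"
```

```text
the job is handed in; nothing more can be done
None
```

I handed the job in at about 32 s: the tile is home against the stop, the thread clicked in, and the knob is tightened to an estimated 16 N on the tile (inferred, not measured), released with nothing else touched.

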